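Unpin and open the slide case

TASK

On the lab bench, open the long slide case, the low one with the bar handle: pull the retaining pin out of its hasp staple and lay the pin on the dark rubber mat, and only then lift the lid off and set it down flat on the same mat beside the pin, without dropping it. Leave the taller square case with the round knob pinned as it is.

Things in the scene. Friction and masses are not known exactly. Their poses are not given: they have to be found in the camera images.
- pin: steel pin in the slide case's staple: bar 10x10x78 along y (+-39), origin mid-underside, lying on the hasp tongue 75 above the bench. Upright grip plate at its +y end: 12 thick (x), y +37 to +67, 40 tall from the underside; free space round it. 60 g. Comes out straight along +y in 45. The fixed staple, an arch over the bar's middle (8 deep in y, top 23 above the tongue), has 4 play. All mm.
- lid: loose aluminium lid of the slide case, plate 114(x)x154(y)x5 mm, 0.35 kg. Origin: centre of plate underside, 70 above the bench (14 on the mat: a lip reaches 10 below). Flush hasp tongue 70 wide to x=-103, its window round the staple. Bar handle over the centre along y: 82 long, 18 thick (x), 30 to 46 above origin. Lift straight up 30 to clear the staple; the pin holds it down. Pin axes as lid's.
- mat: dark rubber mat lying fixed on the bench, 260 (x) x 220 (y) x 4 mm. Origin: centre of its underside, at bench height. It starts empty; lid and pin fit on it one before the other along its x.
- other_pin: an equal pin in the staple of the other case (100 mm square, 105 mm tall, round knob); origin and axes as for the first pin, underside 105 mm above the bench. To be left where it is.
Not all that is in view belongs to the job. What is shaped like the pin but orange is not meant.

How it is judged:
By the outcome, as a careful person would: the job done as asked, in the order asked, and still so for the second after the job is handed in, with the robot touching nothing.
It also fails if it takes over 72 s, if anything falls off the work surface, if the arm or the gripper's body presses on something with over 40 N, if the wrist force passes 120 N, or if a joint passes its speed limit or range.

ROBOT

A 6-joint arm with a two-finger parallel gripper is mounted at the origin on the work surface. World frame = base frame: x ahead of the robot, y to its left, z up, the work surface at z = 0. Lengths are in m, angles in rad, forces in N, time in s.
With the tool pointing down it reaches from about 0.375 to 0.9 m from the base axis. Payload 3.1 kg.
Tool frame: the origin (TCP) lies midway between the tips of the shut fingers; the grasp point (between the pads) lies 19 mm behind it; y points along the fingers, x is the direction in which the jaws open and shut, and the axes are right-handed (so a half turn about y gives the same grasp; the last joint's range is limited). The gripper opens to 87 mm and grips with 3 to 60 N. Pads are 19 mm wide; open, the fingers measure 117 mm over their backs; the gripper's body (75 mm by 190 mm) begins 51 mm behind the grasp point.
Start: joints at [-1.502, 0.527, 1.433, -0, 1.181, -0.178], TCP at [0.153, -0.606, 0.223] pointing down, gripper open.
Joint ranges: [-3.08, 3.08], [-0.75, 2.2], [0.22, 2.44], [-1.43, 4.57], [0, 2.65], [-2.85, 2.85]. Speed limits (rad/s): [2.79, 2.79, 3.14, 3.14, 3.14, 3.14].

INTERFACE

Orientations are given as a 3x3 rotation matrix whose columns are the frame's x, y, z axes.
In Python, from rig import robot, vision, ticket gives the robot as it stands. The module is installed in compiled form; this text tells all that it offers.
- The arm moves only by the tool drive_tool, never from a script. Its arguments are lists of equal length, an entry for each row: "linear": the shift along the world's x, y, z in m, a list of three; "roll": the turn about the world's z in degrees; "fingers": the closure, from 0 (fully open) to 1 (shut). In form: {"linear": [[tx, ty, tz], ...], "roll": [roll, ...], "fingers": [fingers, ...]}. A call has 1 to 8 rows; each row shifts and turns the commanded pose from where the row before left it; what a row does not reach is not made up. A row lasts 1/12 s, in which the tool goes at most 41.7 mm and 7.16 degrees, less where a joint would pass 70% of its speed; a pose out of reach is approached as far as the arm can. A call with a gripper value outside its range is refused whole. The fingers move at their own pace and stop on an object; the grip force is fixed at half the most. Time passes only in rows, so rows that do not move let the fingers close. It gives the time, the measured TCP pose, the force and the opening at its end, in the units of the state.
- robot.state(): the state, without advancing time (a new reading comes with each control period).
- vision.camera(name): name is "scene" or "side" or "wrist"; returns a dict with "img" (384x512x3 uint8, blue, green, red), "camera_matrix" (3x3 intrinsics, pixels), "k1" (the pictures are not rectified: a ray, as slopes to the right and down, at radius r is drawn at 1 + k1 r^2 times it, then the intrinsics apply), "R" (3x3) and "t" (3): a world point X has camera coordinates R X + t. Camera axes: x right, y down, z forward; pixel columns grow to the right and rows downward; lengths in m; the calibration is good to about 2 mm. A picture is of the moment at which its call begins. There is no depth.
- ticket.job_done(): hands the job in, once; it reports no verdict.
The state is a dict: "time": time; "joints": joint angles; "qd": joint speeds; "effort": joint torques, N m; "ee_pos": TCP position; "orientation": TCP orientation; "force": force on the tool from outside, world axes, zero at the start; "wrist_torque": the same for the moment, N m; "width": opening from 0.0 (shut) to 1.0 (fully open).
Only numpy, scipy, OpenCV 4.12 (cv2) and the standard library are available. Lean on these libraries where they do the work, as an engineer would, in place of code of your own. Each camera call takes 0.05 s, during which the arm holds its last target.

## Working session

There is one attempt and no reset: what is moved stays moved. The work goes in short steps, Python scripts to look and compute and a tool call to move; the robot and the scene stay as the last step left them, time stands still between calls to the robot, and variables do not carry over. Pictures are saved under pics/ and viewed, and the job is handed in when it is done.

Besides the shell and the picture viewer there is one more tool, called after ">>>" in YAML: its name, and indented under it one key for each argument. drive_tool: Moves the arm, as the interface text tells. Its arguments: {"type":"object","properties":{"linear":{"type":"array"},"roll":{"type":"array"},"fingers":{"type":"array"}},"required":["linear","roll","fingers"]}

```bash
mkdir -p pics
cat > h.py <<'E'
import numpy as np, cv2
from rig import robot, vision, ticket
def und(c,uv):
    K=c["camera_matrix"];p=np.array([(uv[0]-K[0,2])/K[0,0],(uv[1]-K[1,2])/K[1,1]])
    q=p.copy()
    for _ in range(20): q=p/(1+c["k1"]*(q@q))
    return q
def ray(c,uv):
    q=und(c,uv);R=np.array(c["R"]);t=np.array(c["t"])
    d=R.T@np.array([q[0],q[1],1]);return -R.T@t,d/np.linalg.norm(d)
def plane(c,uv,z):
    o,d=ray(c,uv);return o+d*(z-o[2])/d[2]
def tri(c1,u1,c2,u2):
    o1,d1=ray(c1,u1);o2,d2=ray(c2,u2)
    A=np.stack([d1,-d2],1);s=np.linalg.lstsq(A,o2-o1,rcond=None)[0]
    a=o1+s[0]*d1;b=o2+s[1]*d2;return (a+b)/2,np.linalg.norm(a-b)
def proj(c,X):
    p=np.array(c["R"])@np.array(X)+np.array(c["t"]);q=p[:2]/p[2];q=q*(1+c["k1"]*(q@q));K=c["camera_matrix"]
    return np.array([K[0,0]*q[0]+K[0,2],K[1,1]*q[1]+K[1,2]])
def snap(tag,names=("scene","side","wrist")):
    o={}
    for n in names:
        c=vision.camera(n);cv2.imwrite(f"pics/{tag}_{n}.png",c["img"]);o[n]=c
    import pickle;pickle.dump(o,open(f"pics/{tag}.pkl","wb"));return o
def load(tag):
    import pickle;return pickle.load(open(f"pics/{tag}.pkl","rb"))
def crop(c,fn,x0,y0,x1,y1,s):
    cv2.imwrite("pics/"+fn,cv2.resize(c["img"][y0:y1,x0:x1],None,fx=s,fy=s,interpolation=cv2.INTER_CUBIC))
E
python3 - <<'E'
from h import *
o=snap("a")
for n,c in o.items(): print(n,c["camera_matrix"].tolist() if hasattr(c["camera_matrix"],"tolist") else c["camera_matrix"],c["k1"],-np.array(c["R"]).T@c["t"])
s=robot.state();print(s)
E
```

```text
scene [[454.81503314282435, 0.0, 252.60543608890097], [0.0, 454.81503314282435, 191.90495617224198], [0.0, 0.0, 1.0]] -0.03902150218159106 [0.89745557 0.59701454 0.96899669]
side [[390.62815017922765, 0.0, 257.60100464895424], [0.0, 390.62815017922765, 190.3119739199768], [0.0, 0.0, 1.0]] -0.13763930040739603 [ 0.46205645 -0.64147415  0.81838856]
wrist [[271.32568074465877, 0.0, 258.32348301435496], [0.0, 271.32568074465877, 193.28785695582422], [0.0, 0.0, 1.0]] -0.030479714661213745 [ 0.22227264 -0.58642407  0.38420816]
{'time': 0.15, 'joints': array([-1.50251888e+00,  5.28254726e-01,  1.43360442e+00,  2.17840994e-06,
        1.18139907e+00, -1.78511026e-01]), 'qd': array([ 0.00144051, -0.00145683, -0.00348851,  0.0015115 ,  0.00021564,
       -0.00052021]), 'effort': array([ 4.85524033e-04, -4.40430129e+01, -1.76843101e+01,  6.34703133e-02,
        5.52801986e-02, -9.88488659e-05]), 'ee_pos': array([ 0.15266559, -0.60549099,  0.22179627]), 'orientation': array([[ 2.44290106e-01, -1.11621290e-04,  9.69702187e-01],
       [-9.69700809e-01,  1.66181784e-03,  2.44289950e-01],
       [-1.63873635e-03, -9.99998613e-01,  2.97726400e-04]]), 'force': array([0.10522646, 0.12610356, 0.65982331]), 'wrist_torque': array([-0.05345463,  0.00042026,  0.01095706]), 'width': 0.9976645947225786}
```

View pics/a_scene.png

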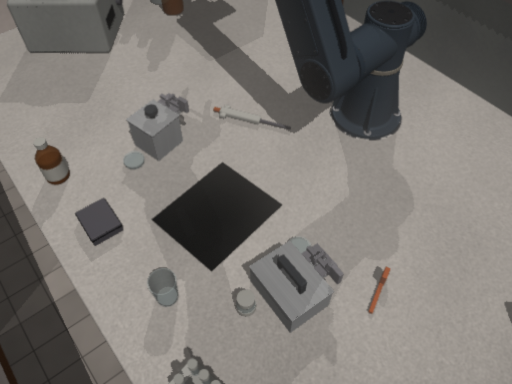

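View pics/a_side.png

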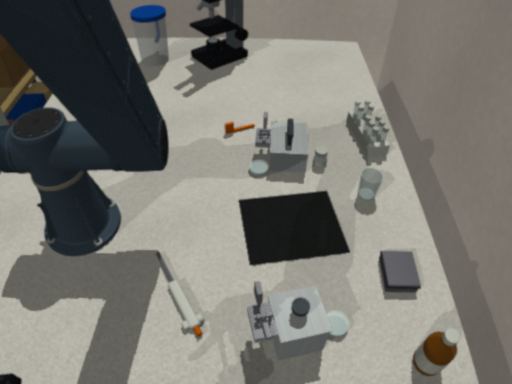

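View pics/a_wrist.png

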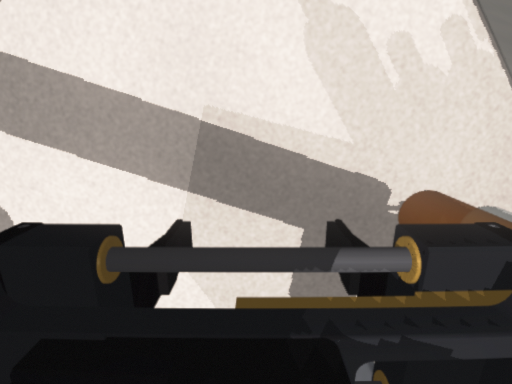

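The scene view shows the robot top right. The low case with the bar handle is at scene (290,282) and side (289,145), with its hasp and pin at scene (323,262) and side (265,130). Things that could be mistaken for the pin:
- the pin on the tall knob case, scene (175,103) and side (260,308)
- the orange pin-like object, scene (380,288) and side (238,128)
- the pipette, scene (250,118)

I choose the one at scene (323,262), on the bar-handle case, and will check it in a close crop.

Run:
```python
from h import *
o=load("a")
crop(o["scene"],"a_c1.png",235,220,365,340,6)
crop(o["side"],"a_c2.png",225,95,345,195,6)
```

```text
(no output)
```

View pics/a_c1.png

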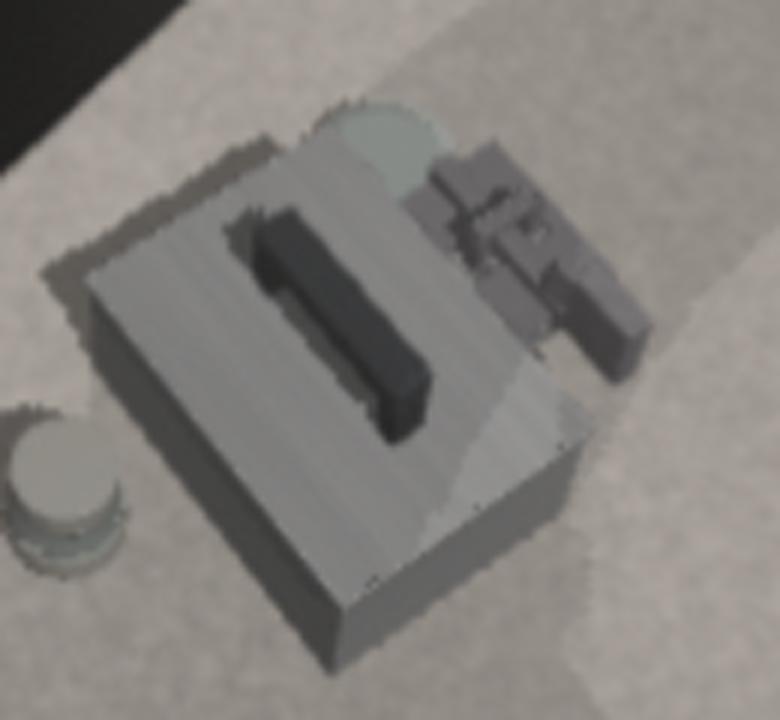

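View pics/a_c2.png

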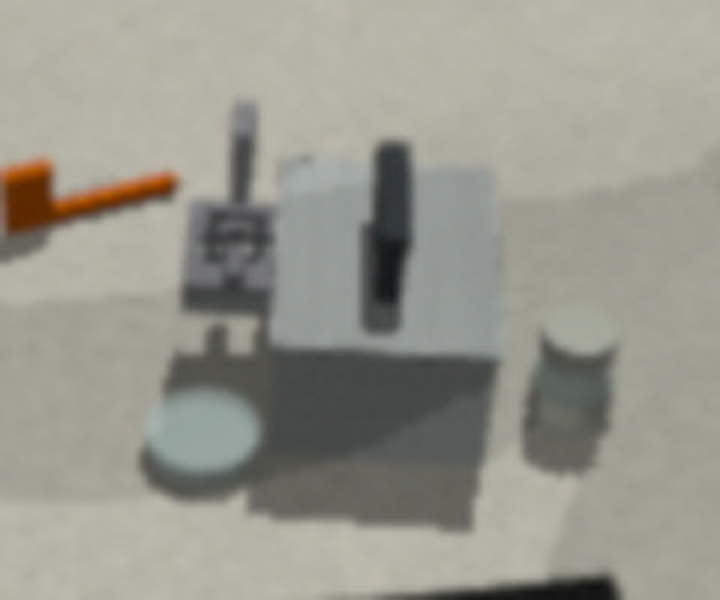

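The crop confirms the choice: a grey steel pin through the staple on the bar-handle case, with its grip plate at the far end (+y, away from the side camera). The orange one lies loose on the bench. Next I measure.

Run:
```python
from h import *
o=load("a");S=o["scene"];D=o["side"]
f=lambda p,ox,oy:(ox+p[0]/6-.42,oy+p[1]/6-.42)
a=[f(p,235,220) for p in [(88,280),(590,435),(345,605)]]
b=[f(p,225,95) for p in [(278,158),(497,170),(500,358),(270,348)]]
print("scene lid",*[plane(S,p,.075).round(4) for p in a])
print("side lid",*[plane(D,p,.075).round(4) for p in b])
# handle top z=.116
for p in [(290,208),(258,235),(432,372),(390,405)]: print("h scene",plane(S,f(p,235,220),.116).round(4))
for p in [(378,143),(410,145),(408,235),(375,235)]: print("h side",plane(D,f(p,225,95),.116).round(4))
# plate top z=.115
for p in [(652,328),(620,350),(555,268),(590,245)]: print("g scene",plane(S,f(p,235,220),.115).round(4))
for p in [(234,100),(257,102),(254,138),(230,138)]: print("g side",plane(D,f(p,225,95),.115).round(4))
for n,c in (("scene",S),("side",D)):
    g=c["img"].max(2);m=(g<45).astype(np.uint8)
    cs,_=cv2.findContours(m,cv2.RETR_EXTERNAL,cv2.CHAIN_APPROX_NONE)
    for k in cs:
        A=cv2.contourArea(k)
        if A<3000: continue
        M=cv2.moments(k);ap=cv2.approxPolyDP(k,8,True)[:,0]
        print(n,A,M["m10"]/M["m00"],M["m01"]/M["m00"],ap.tolist() if len(ap)<7 else len(ap))
        if len(ap)==4:
            P=np.array([plane(c,p.astype(float),.004) for p in ap]);print(P.round(4).tolist(),P.mean(0).round(4))
```

```text
scene lid [0.6184 0.2221 0.075 ] [0.5177 0.3802 0.075 ] [0.626  0.3731 0.075 ]
side lid [0.5135 0.3735 0.075 ] [0.6298 0.3675 0.075 ] [0.6183 0.2155 0.075 ] [0.5068 0.2192 0.075 ]
h scene [0.5576 0.2614 0.116 ]
h scene [0.5734 0.2626 0.116 ]
h scene [0.561  0.3399 0.116 ]
h scene [0.5804 0.34   0.116 ]
h side [0.5617 0.3322 0.116 ]
h side [0.5779 0.3312 0.116 ]
h side [0.5726 0.2574 0.116 ]
h side [0.5565 0.2568 0.116 ]
g scene [0.4902 0.3747 0.115 ]
g scene [0.5047 0.3737 0.115 ]
g scene [0.5002 0.337  0.115 ]
g scene [0.4843 0.3381 0.115 ]
g side [0.4889 0.3685 0.115 ]
g side [0.5008 0.3672 0.115 ]
g side [0.4989 0.3355 0.115 ]
g side [0.4867 0.3351 0.115 ]
scene 5989.0 212.41484388044748 217.81059720598873 [[220, 172], [153, 219], [210, 269], [266, 216], [253, 192]]
scene 3477.0 316.95887259131433 56.10996069408493 14
side 5743.5 291.0246365456603 227.58561852528945 [[326, 193], [240, 201], [251, 263], [348, 251]]
[[0.6716, 0.129, 0.004], [0.4249, 0.092, 0.004], [0.4592, -0.1122, 0.004], [0.7056, -0.073, 0.004]] [0.5653 0.0089 0.004 ]
side 20910.0 84.03637015781922 100.44881237047665 21
```

The lid is centred near (0.567, 0.298) at yaw ≈ -3.5°, and its 114x154 size checks out. The grip plate is near (0.4945, 0.354), which fits the given offset. The mat is near (0.565, 0.009) at yaw ≈ 8.5°. I'm moving high, bowed outward around the base, to above the pin.

>>> drive_tool:
  linear:
    - [0.02, 0, 0.03]
    - [0.035, 0.01, 0.02]
    - [0.035, 0.02, 0]
    - [0.035, 0.02, 0]
    - [0.03, 0.025, 0]
    - [0.03, 0.025, 0]
    - [0.03, 0.025, 0]
    - [0.03, 0.03, 0]
  roll: [6, 6, 6, 6, 6, 6, 6, 6]
  fingers: [0, 0, 0, 0, 0, 0, 0, 0]

```text
time: 0.82
ee_pos: [0.3984, -0.4507, 0.2722]
orientation: [[0.886, 0.0, 0.463], [-0.463, -0.0, 0.886], [0.0, -1.0, -0.0]]
force: [0.4, -0.5, 0.2]
width: 1.001
```

>>> drive_tool:
  linear:
    - [0.02, 0.035, 0]
    - [0.01, 0.038, 0]
    - [0.01, 0.038, 0]
    - [0.01, 0.038, 0]
    - [0.01, 0.038, 0]
    - [0.01, 0.038, 0]
    - [0, 0.038, 0]
    - [0, 0.038, 0]
  roll: [6, 6, 6, 6, 0, 0, 0, 0]
  fingers: [0, 0, 0, 0, 0, 0, 0, 0]

```text
time: 1.48
ee_pos: [0.4672, -0.1486, 0.2723]
orientation: [[0.998, -0.0, 0.067], [-0.067, 0.0, 0.998], [-0.0, -1.0, 0.0]]
force: [-0.0, -0.7, -0.1]
width: 0.998
```

>>> drive_tool:
  linear:
    - [0.01, 0.038, 0.02]
    - [0.01, 0.038, 0.02]
    - [0.01, 0.02, 0.02]
    - [0, 0, 0]
    - [0, 0, 0]
  roll: [0, 0, 0, 0, 0]
  fingers: [0, 0, 0, 0, 0]

```text
time: 1.9
ee_pos: [0.4967, -0.058, 0.3312]
orientation: [[0.998, 0.002, 0.064], [-0.064, -0.001, 0.998], [0.002, -1.0, -0.001]]
force: [0.3, 0.1, 0.2]
width: 0.996
```

Run:
```python
from h import *
o=snap("b",("wrist","scene"))
```

```text
(no output)
```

View pics/b_wrist.png

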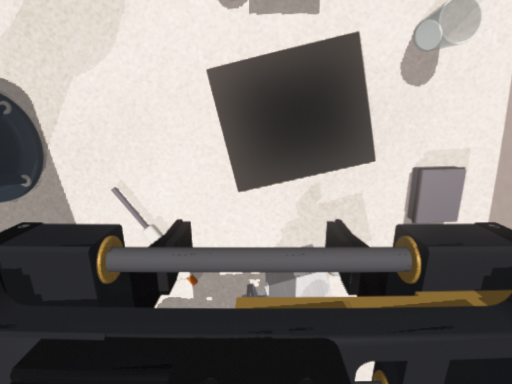

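The wrist view shows the whole mat, with corners near (208,71), (359,33), (375,161) and (239,192). The tall case is hidden below the gripper.

Run:
```python
from h import *
o=load("b")
for n,thr,zz in (("wrist",80,.004),("scene",70,.004)):
    c=o[n]; m=(c["img"].max(2)<thr).astype(np.uint8)
    if n=="wrist": m[215:]=0
    cs,_=cv2.findContours(m,cv2.RETR_EXTERNAL,cv2.CHAIN_APPROX_NONE)
    for k in cs:
        A=cv2.contourArea(k)
        if A<3000: continue
        ap=cv2.approxPolyDP(k,8,True)[:,0]
        if len(ap)!=4: print(n,A,len(ap)); continue
        P=np.array([plane(c,p.astype(float),zz) for p in ap])
        L=[np.linalg.norm(P[i]-P[i-1]) for i in range(4)]
        print(n,ap.tolist(),P.round(4).tolist(),P.mean(0).round(4),np.round(L,4))
```

```text
wrist 3274.5 8
wrist 16857.5 6
scene 8904.5 3
scene [[222, 163], [153, 218], [211, 270], [280, 205]] [[0.458, -0.1076, 0.004], [0.7041, -0.0685, 0.004], [0.6728, 0.1441, 0.004], [0.4245, 0.1024, 0.004]] [0.5649 0.0176 0.004 ] [0.2127 0.2492 0.2148 0.2518]
scene 17819.5 13
scene 4520.5 13
```

>>> drive_tool:
  linear:
    - [0, 0.04, 0]
    - [0, 0.04, 0]
    - [0, 0.04, 0]
    - [0, 0.04, 0]
    - [0, 0.04, 0]
    - [0, 0.04, 0]
    - [0, 0.035, -0.03]
    - [0, 0.035, -0.03]
  roll: [0, 0, 0, 0, 0, 0, 0, 0]
  fingers: [0, 0, 0, 0, 0, 0, 0, 0]

```text
time: 2.67
ee_pos: [0.4969, 0.2449, 0.2756]
orientation: [[0.998, 0.002, 0.069], [-0.069, 0.0, 0.998], [0.002, -1.0, 0.0]]
force: [0.7, -0.2, -0.2]
width: 1.002
```

>>> drive_tool:
  linear:
    - [0, 0, 0]
    - [0, 0, 0]
  roll: [0, 0]
  fingers: [0, 0]

```text
time: 2.83
ee_pos: [0.4943, 0.2438, 0.2727]
orientation: [[0.998, -0.007, 0.066], [-0.066, -0.003, 0.998], [-0.007, -1.0, -0.003]]
force: [-0.1, -0.0, -0.2]
width: 0.999
```

Run:
```python
from h import *
o=snap("c",("wrist","scene","side"))
crop(o["wrist"],"c_w.png",100,0,400,220,2.6)
```

```text
(no output)
```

View pics/c_wrist.png

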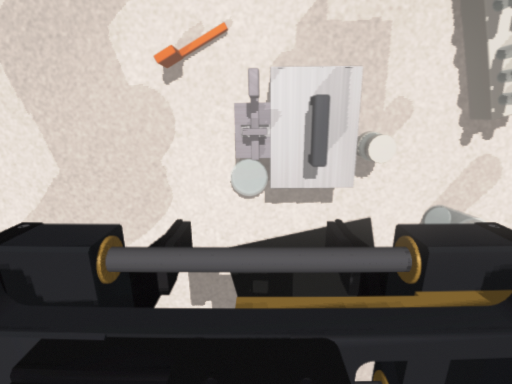

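The wrist view shows the lid with corners near (270,67), (360,67), (353,187) and (271,187), the handle at (319,130) and the grip plate at (254,82).

Run:
```python
from h import *
c=load("b")["wrist"]
P=np.array([plane(c,p,.004) for p in [(208,71),(359,33),(375,161),(239,192)]]);print("mat",P.round(4).tolist(),P.mean(0).round(4),[np.linalg.norm(P[i]-P[i-1]).round(4) for i in range(4)])
o=load("c")["wrist"];crop(o,"c_w.png",225,55,375,200,5)
```

```text
mat [[0.4219, 0.098, 0.004], [0.6736, 0.1407, 0.004], [0.7089, -0.0722, 0.004], [0.4565, -0.1147, 0.004]] [0.5652 0.013  0.004 ] [np.float64(0.2155), np.float64(0.2553), np.float64(0.2158), np.float64(0.2559)]
```

View pics/c_w.png

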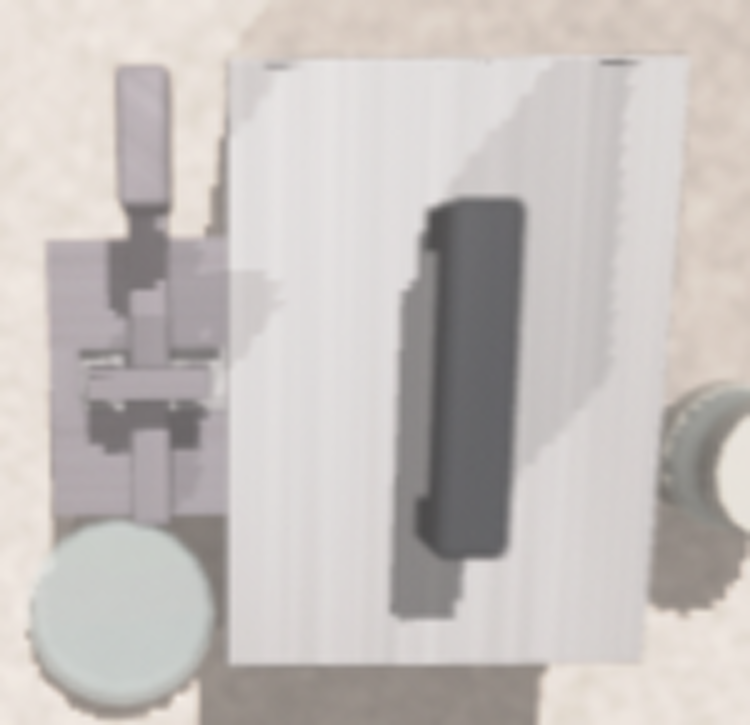

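Run:
```python
from h import *
c=load("c")["wrist"]
f=lambda p:(225+p[0]/5-.4,55+p[1]/5-.4)
for nm,z,ps in (("grip",.115,[(116,67),(168,67),(169,205),(122,205)]),("lid",.075,[(229,58),(688,56),(645,662),(229,664)]),("handle",.116,[(440,199),(525,199),(508,556),(435,556)]),("barend",.085,[(133,520),(170,520)]),("bottlecap",.005,[(122,612)])):
    P=np.array([plane(c,f(p),z) for p in ps]);print(nm,P.round(4)[:,:2].tolist(),P.mean(0).round(4))
```

```text
grip [[0.4891, 0.3715], [0.5004, 0.3708], [0.4987, 0.3422], [0.4883, 0.3429]] [0.4941 0.3568 0.115 ]
lid [[0.5156, 0.3784], [0.6281, 0.3719], [0.6211, 0.2185], [0.5072, 0.2253]] [0.568  0.2985 0.075 ]
handle [[0.559, 0.3395], [0.5779, 0.3383], [0.5739, 0.2581], [0.5566, 0.2592]] [0.5668 0.2988 0.116 ]
barend [[0.4843, 0.2679], [0.4938, 0.2672]] [0.4891 0.2676 0.085 ]
bottlecap [[0.4751, 0.2267]] [0.4751 0.2267 0.005 ]
```

Three views agree: grip plate at (0.494, 0.356), lid centre at (0.567, 0.298), yaw -3.3°. I'm moving over the plate, then down, with the tips kept 10 mm above the lid top.

>>> drive_tool:
  linear:
    - [0, 0.035, 0]
    - [0, 0.035, 0]
    - [0, 0.03, 0]
    - [0, 0.012, -0.03]
    - [0, 0, -0.03]
    - [0, 0, -0.03]
    - [0, 0, 0]
    - [0, 0, 0]
  roll: [0.5, 0, 0, 0, 0, 0, 0, 0]
  fingers: [0.45, 0.45, 0.45, 0.45, 0.45, 0.45, 0.45, 0.45]

```text
time: 3.65
ee_pos: [0.4963, 0.3548, 0.1858]
orientation: [[0.998, -0.002, 0.061], [-0.061, -0.001, 0.998], [-0.002, -1.0, -0.001]]
force: [0.2, 0.2, 1.2]
width: 0.569
```

Run:
```python
from h import *
s=robot.state();print(s["ee_pos"],s["orientation"][:,0],s["width"])
o=snap("d",("scene","side"))
crop(o["side"],"d_s.png",205,65,345,185,5)
crop(o["scene"],"d_c.png",245,180,385,300,5)
```

```text
[0.49628397 0.35484815 0.18582134] [ 0.99814467 -0.06085259 -0.00204431] 0.5688315131357394
```

View pics/d_s.png

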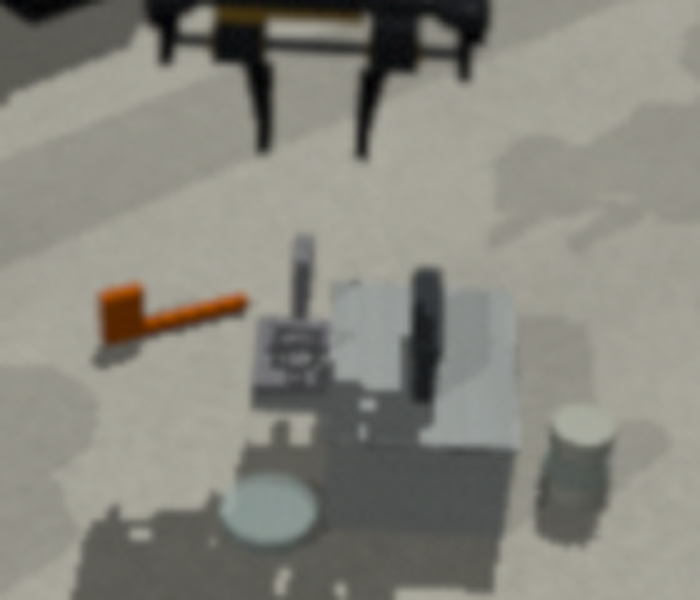

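View pics/d_c.png

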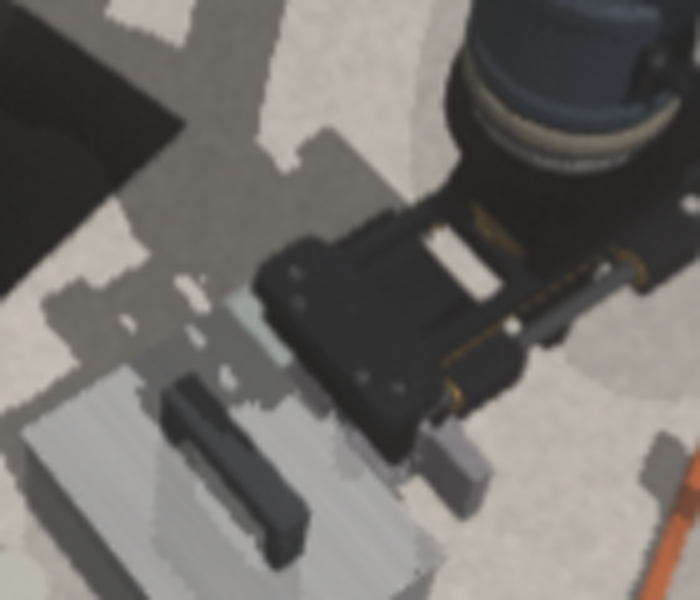

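Fingers straddle the plate in x, with tips at side crop (265,150) and (362,155) and the plate top at (302,240). I'm descending and closing.

>>> drive_tool:
  linear:
    - [-0.002, 0.001, -0.03]
    - [0, 0, -0.03]
    - [0, 0, -0.025]
    - [0, 0, -0.015]
    - [0, 0, 0]
    - [0, 0, 0]
  roll: [0, 0, 0, 0, 0, 0]
  fingers: [0.45, 0.45, 0.45, 0.45, 0.45, 0.45]

```text
time: 4.25
ee_pos: [0.4956, 0.3577, 0.0877]
orientation: [[0.998, 0.002, 0.059], [-0.059, 0.001, 0.998], [0.002, -1.0, 0.001]]
force: [-0.1, 0.4, 1.2]
width: 0.551
```

>>> drive_tool:
  linear:
    - [0, 0, 0]
    - [0, 0, 0]
    - [0, 0, 0]
    - [0, 0, 0]
    - [0, 0, 0]
    - [0, 0, 0]
  roll: [0, 0, 0, 0, 0, 0]
  fingers: [1, 1, 1, 1, 1, 1]

```text
time: 4.75
ee_pos: [0.4942, 0.3576, 0.0866]
orientation: [[0.998, 0.001, 0.059], [-0.059, 0.0, 0.998], [0.001, -1.0, 0.0]]
force: [0.2, -0.8, 0.2]
width: 0.181
```

Run:
```python
from h import *
s=robot.state();print(s["ee_pos"],s["orientation"][:,0],s["width"],s["force"],s["wrist_torque"])
o=snap("e",("side",))
crop(o["side"],"e_s.png",205,65,345,185,5)
```

```text
[0.49424393 0.35763713 0.08655313] [ 9.98285212e-01 -5.85342411e-02  6.14498257e-04] 0.1810587715475804 [ 0.24499034 -0.7600254   0.19218434] [-0.00280685 -0.1363383  -0.01451337]
```

View pics/e_s.png

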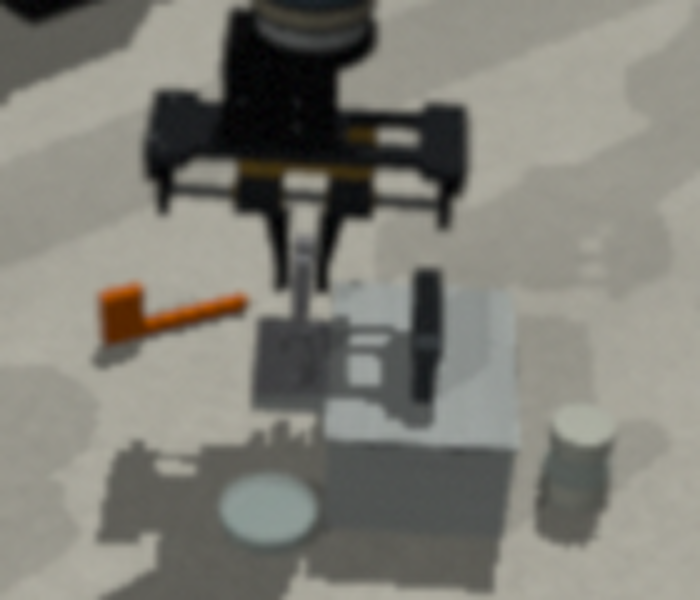

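>>> drive_tool:
  linear:
    - [0, 0, 0]
    - [0, 0, 0]
    - [0, 0, 0]
    - [0, 0, 0]
  roll: [0, 0, 0, 0]
  fingers: [1, 1, 1, 1]

```text
time: 5.13
ee_pos: [0.4941, 0.3576, 0.0863]
orientation: [[0.998, 0.0, 0.059], [-0.059, 0.0, 0.998], [0.0, -1.0, 0.0]]
force: [-1.0, -0.2, 2.2]
width: 0.139
```

>>> drive_tool:
  linear:
    - [0.0003, 0.005, 0]
    - [0.0006, 0.01, 0]
    - [0.0006, 0.01, 0]
    - [0, 0, 0]
  roll: [0, 0, 0, 0]
  fingers: [1, 1, 1, 1]

```text
time: 5.47
ee_pos: [0.4961, 0.3853, 0.0863]
orientation: [[0.998, 0.002, 0.058], [-0.058, 0.003, 0.998], [0.002, -1.0, 0.003]]
force: [-0.3, 3.0, 3.2]
width: 0.136
```

Opening 0.139 is 12 mm, the plate's thickness. The pin slides freely, so I'm pulling on well past 45 mm.

>>> drive_tool:
  linear:
    - [0.0008, 0.012, 0]
    - [0.0008, 0.012, 0]
    - [0.0008, 0.012, 0]
    - [0, 0.005, 0]
    - [0, 0, 0.02]
    - [0, 0, 0.035]
    - [0, 0, 0.035]
    - [0, 0, 0.03]
  roll: [0, 0, 0, 0, 0, 0, 0, 0]
  fingers: [1, 1, 1, 1, 1, 1, 1, 1]

```text
time: 6.13
ee_pos: [0.4978, 0.4248, 0.2074]
orientation: [[0.998, 0.0, 0.058], [-0.058, 0.001, 0.998], [-0.0, -1.0, 0.001]]
force: [0.5, 0.3, -0.2]
width: 0.136
```

Run:
```python
from h import *
s=robot.state();print(s["ee_pos"],s["orientation"],s["width"],s["force"])
o=snap("f",("side","scene"))
crop(o["side"],"f_s.png",205,35,345,155,5)
```

```text
[0.49784063 0.42480745 0.20735709] [[ 9.98304757e-01  6.36783927e-05  5.82031552e-02]
 [-5.82031874e-02  1.39435016e-03  9.98303784e-01]
 [-1.75851985e-05 -9.99999026e-01  1.39569268e-03]] 0.1361047064885761 [ 0.47647335  0.30609925 -0.20141013]
```

View pics/f_s.png

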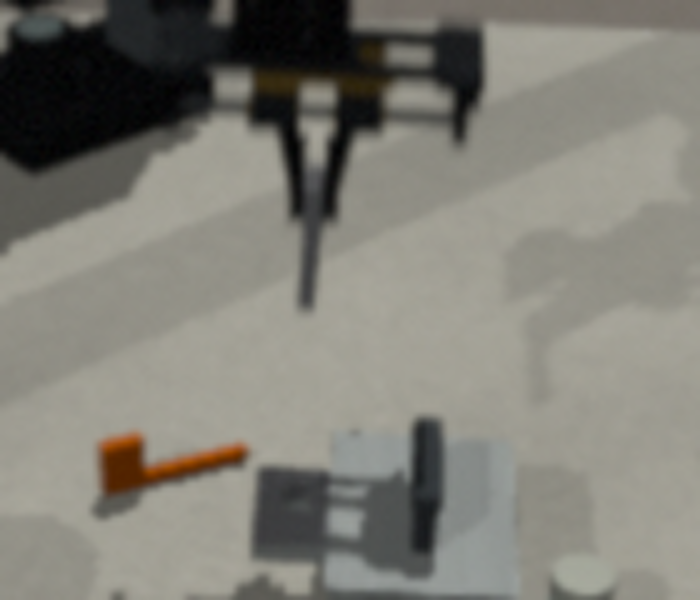

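View pics/f_scene.png

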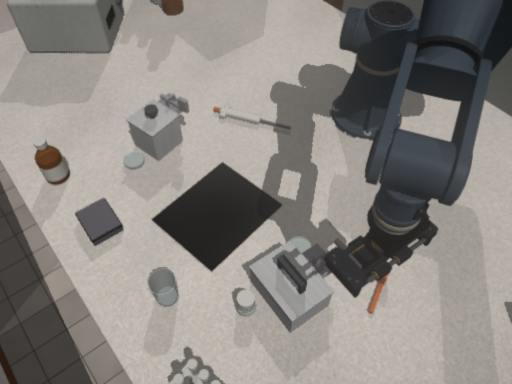

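The pin is out and held, seen against the floor at side crop (308,240), with its bar end at (305,305). The hasp stays on the case. I'm checking the pin's tilt, then carrying it to the mat.

Run:
```python
from h import *
c=load("f")["side"]
print(proj(c,[.4925,.3326,.201]),205+305/5,35+305/5)
print(proj(c,[.4925,.3326,.191]))
```

```text
[265.7970677   93.84724668] 266.0 96.0
[265.67882503  96.78881785]
```

>>> drive_tool:
  linear:
    - [-0.003, -0.035, 0]
    - [-0.003, -0.038, 0]
    - [-0.003, -0.038, 0]
    - [-0.003, -0.038, 0]
    - [-0.003, -0.038, 0]
    - [-0.003, -0.038, 0]
    - [-0.003, -0.038, 0]
    - [-0.003, -0.038, 0]
  roll: [2, 2, 2, 2, 2, 2, 0.9, 0]
  fingers: [1, 1, 1, 1, 1, 1, 1, 1]

```text
time: 6.9
ee_pos: [0.473, 0.1216, 0.2051]
orientation: [[0.986, -0.001, -0.167], [0.167, 0.001, 0.986], [-0.001, -1.0, 0.001]]
force: [1.4, -1.9, -0.2]
width: 0.139
```

>>> drive_tool:
  linear:
    - [-0.003, -0.038, 0]
    - [-0.003, -0.03, 0]
    - [0, -0.015, -0.03]
    - [0, 0, -0.03]
    - [0, 0, -0.03]
    - [0, 0, 0]
    - [0, 0, 0]
  roll: [0, 0, 0, 0, 0, 0, 0]
  fingers: [1, 1, 1, 1, 1, 1, 1]

```text
time: 7.48
ee_pos: [0.4665, 0.04, 0.1145]
orientation: [[0.986, -0.005, -0.165], [0.165, 0.001, 0.986], [-0.005, -1.0, 0.002]]
force: [0.1, 0.3, -0.7]
width: 0.136
```

Run:
```python
from h import *
s=robot.state();print(s["ee_pos"],s["orientation"][:,0],s["width"],s["force"])
o=snap("g",("side","scene"))
crop(o["side"],"g_s.png",205,135,365,275,4)
```

```text
[0.46645473 0.0400281  0.11449287] [ 0.98620456  0.16545246 -0.00510407] 0.13632289108115936 [ 0.09398275  0.31382279 -0.65213858]
```

View pics/g_s.png

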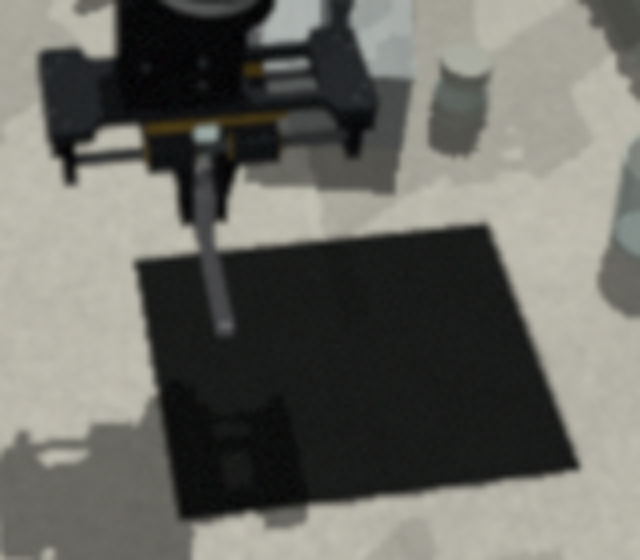

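View pics/g_scene.png

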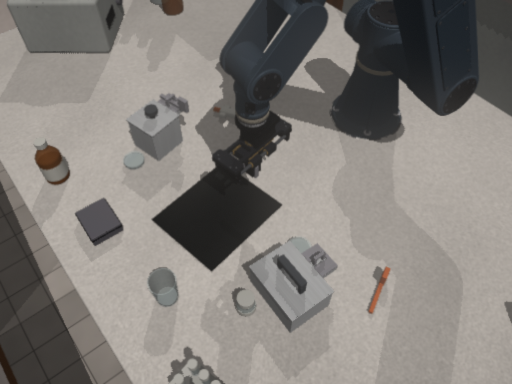

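The pin hangs over the mat, parallel to its short edge, with its bar end at side crop (224,330). I'm lowering it and watching the force.

>>> drive_tool:
  linear:
    - [0.001, -0.003, -0.03]
    - [0, 0, -0.03]
    - [0, 0, -0.02]
    - [0, 0, -0.005]
    - [0, 0, 0]
  roll: [0, 0, 0, 0, 0]
  fingers: [1, 1, 1, 1, 1]

```text
time: 8.0
ee_pos: [0.4694, 0.0368, 0.0313]
orientation: [[0.986, 0.0, -0.166], [0.166, 0.0, 0.986], [0.0, -1.0, 0.0]]
force: [-0.6, 0.5, -0.8]
width: 0.133
```

>>> drive_tool:
  linear:
    - [0, 0, -0.005]
    - [0, 0, -0.003]
    - [0, 0, -0.003]
    - [0, 0, 0]
  roll: [0, 0, 0, 0]
  fingers: [1, 1, 1, 1]

```text
time: 8.33
ee_pos: [0.4694, 0.0365, 0.0206]
orientation: [[0.986, 0.001, -0.166], [0.166, -0.0, 0.986], [0.001, -1.0, -0.0]]
force: [0.2, -0.5, -0.9]
width: 0.136
```

>>> drive_tool:
  linear:
    - [0, 0, -0.0025]
    - [0, 0, -0.0015]
    - [0, 0, 0]
  roll: [0, 0, 0]
  fingers: [1, 1, 1]

```text
time: 8.58
ee_pos: [0.4689, 0.0365, 0.016]
orientation: [[0.986, -0.0, -0.166], [0.166, 0.0, 0.986], [-0.0, -1.0, 0.0]]
force: [-0.1, -0.3, -0.8]
width: 0.129
```

>>> drive_tool:
  linear:
    - [0, 0, -0.001]
    - [0, 0, 0]
  roll: [0, 0]
  fingers: [1, 1]

```text
time: 8.75
ee_pos: [0.469, 0.0365, 0.0153]
orientation: [[0.986, 0.0, -0.166], [0.166, -0.0, 0.986], [0.0, -1.0, -0.0]]
force: [-0.4, 0.7, 1.6]
width: 0.135
```

>>> drive_tool:
  linear:
    - [0, 0, -0.0007]
    - [0, 0, 0]
  roll: [0, 0]
  fingers: [1, 1]

```text
time: 8.92
ee_pos: [0.469, 0.0365, 0.0153]
orientation: [[0.986, 0.001, -0.166], [0.166, -0.0, 0.986], [0.001, -1.0, -0.0]]
force: [-1.0, -0.1, 8.4]
width: 0.136
```

>>> drive_tool:
  linear:
    - [0, 0, 0]
    - [0, 0, 0]
    - [0, 0, 0]
    - [0, 0, 0]
    - [0, 0, 0]
    - [0, 0, 0]
  roll: [0, 0, 0, 0, 0, 0]
  fingers: [0.8, 0.75, 0.7, 0.6, 0.5, 0.5]

```text
time: 9.42
ee_pos: [0.4689, 0.0365, 0.0143]
orientation: [[0.986, -0.0, -0.166], [0.166, 0.0, 0.986], [-0.0, -1.0, 0.0]]
force: [-0.3, -0.7, -0.0]
width: 0.438
```

>>> drive_tool:
  linear:
    - [0, 0, 0.01]
    - [0, 0, 0.02]
    - [0, 0, 0.035]
    - [0, 0, 0.04]
    - [0, 0.02, 0.04]
    - [0, 0.035, 0.03]
    - [0, 0.035, 0]
    - [0, 0.035, 0]
  roll: [0, 0, 0, 0, 0, 0, 0, 0]
  fingers: [0.45, 0.4, 0.3, 0.3, 0, 0, 0, 0]

```text
time: 10.08
ee_pos: [0.4703, 0.1579, 0.1871]
orientation: [[0.986, 0.006, -0.164], [0.164, 0.001, 0.986], [0.006, -1.0, -0.0]]
force: [0.2, 0.1, 0.3]
width: 0.915
```

Run:
```python
from h import *
s=robot.state();print(s["ee_pos"],s["orientation"][:,0],s["width"],s["force"])
o=snap("i",("side","scene"))
crop(o["side"],"i_s.png",205,105,365,275,4)
crop(o["scene"],"i_c.png",145,155,365,335,3.5)
```

```text
[0.4702593  0.15792374 0.18708571] [0.98641139 0.1641708  0.00636561] 0.9153542795506097 [0.15650423 0.07763371 0.26769545]
```

View pics/i_s.png

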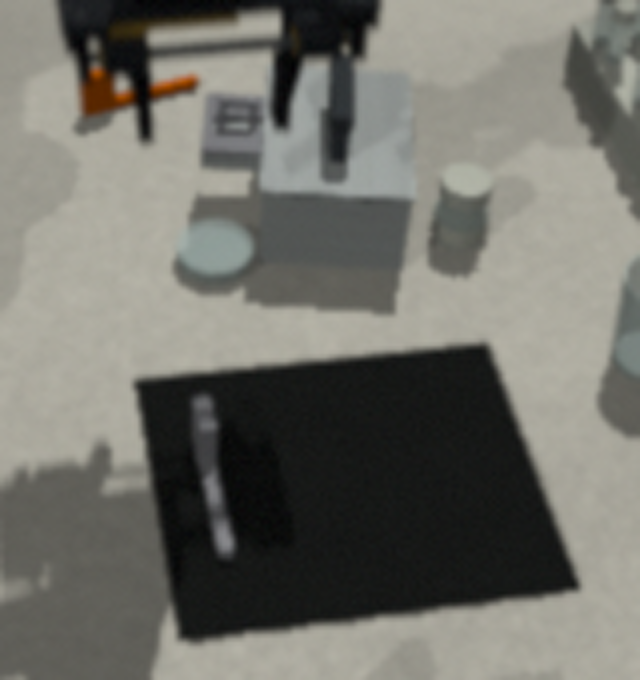

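View pics/i_c.png

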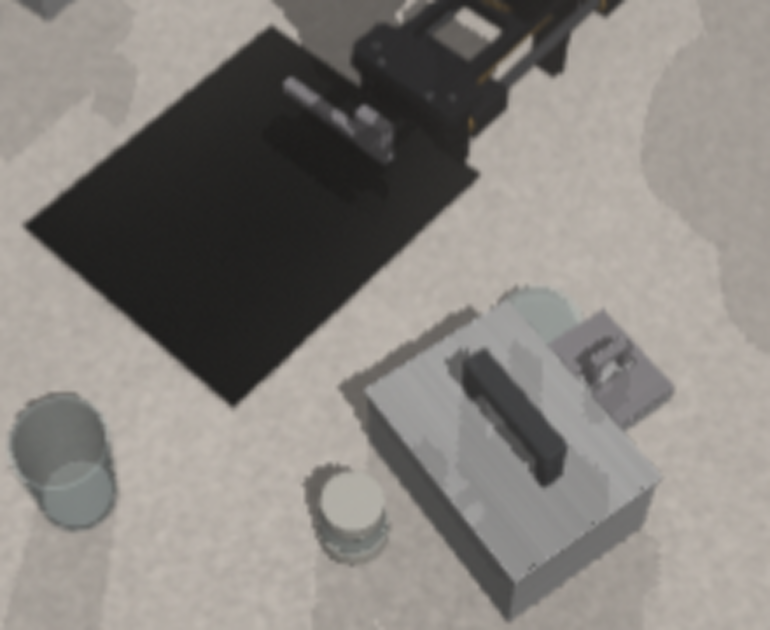

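The pin stands on the mat at side crop (212,480), wholly inside its edges, and the hasp is empty. Next is the lid, with the handle centre at (0.567, 0.298) and yaw -3.3°.

>>> drive_tool:
  linear:
    - [0.02, 0.03, 0.02]
    - [0.02, 0.03, 0]
    - [0.02, 0.03, 0]
    - [0.02, 0.03, 0]
    - [0.017, 0.02, 0]
    - [0, 0, -0.02]
    - [0, 0, 0]
    - [0, 0, 0]
  roll: [-3, -3, -3, -3, -0.8, 0, 0, 0]
  fingers: [0, 0, 0, 0, 0.3, 0.3, 0.3, 0.3]

```text
time: 10.85
ee_pos: [0.5642, 0.2955, 0.1824]
orientation: [[0.998, -0.005, 0.057], [-0.057, -0.002, 0.998], [-0.005, -1.0, -0.002]]
force: [-0.3, -0.2, -0.3]
width: 0.779
```

Run:
```python
from h import *
s=robot.state();print(s["ee_pos"],s["orientation"][:,0],s["width"],s["force"])
o=snap("j",("side","scene"))
crop(o["side"],"j_s.png",205,65,365,185,5)
```

```text
[0.56417201 0.29553244 0.18236278] [ 0.99836902 -0.05686981 -0.00501266] 0.7789161618911227 [-0.25560073 -0.23916134 -0.25752469]
```

View pics/j_s.png

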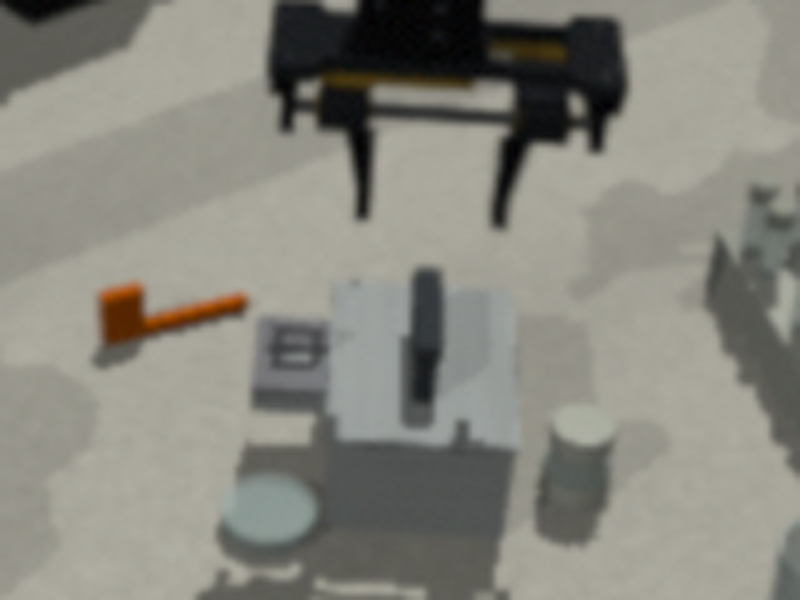

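Fingertips at (362,218) and (500,226) straddle the handle at (427,310). I'm descending and closing.

>>> drive_tool:
  linear:
    - [0.002, 0.002, -0.03]
    - [0, 0, -0.03]
    - [0, 0, -0.022]
    - [0, 0, -0.01]
    - [0, 0, 0]
    - [0, 0, 0]
  roll: [0, 0, 0, 0, 0, 0]
  fingers: [0.4, 0.4, 0.4, 0.4, 0.4, 0.4]

```text
time: 11.45
ee_pos: [0.5684, 0.2984, 0.0926]
orientation: [[0.998, 0.001, 0.058], [-0.058, 0.0, 0.998], [0.001, -1.0, 0.0]]
force: [0.0, 0.1, 0.4]
width: 0.602
```

>>> drive_tool:
  linear:
    - [0, 0, 0]
    - [0, 0, 0]
    - [0, 0, 0]
    - [0, 0, 0]
    - [0, 0, 0]
    - [0, 0, 0]
    - [0, 0, 0]
    - [0, 0, 0]
  roll: [0, 0, 0, 0, 0, 0, 0, 0]
  fingers: [1, 1, 1, 1, 1, 1, 1, 1]

```text
time: 12.12
ee_pos: [0.5681, 0.2988, 0.0921]
orientation: [[0.998, 0.0, 0.057], [-0.057, 0.0, 0.998], [0.0, -1.0, 0.0]]
force: [-0.9, -0.5, 2.1]
width: 0.205
```

The opening of 0.205 is 18 mm, the handle's thickness. I'm lifting straight up, slowly.

>>> drive_tool:
  linear:
    - [0, 0, 0]
    - [0, 0, 0.004]
    - [0, 0, 0.008]
    - [0, 0, 0.01]
    - [0, 0, 0.01]
    - [0, 0, 0.012]
    - [0, 0, 0.012]
    - [0, 0, 0]
  roll: [0, 0, 0, 0, 0, 0, 0, 0]
  fingers: [1, 1, 1, 1, 1, 1, 1, 1]

```text
time: 12.78
ee_pos: [0.5701, 0.2996, 0.1516]
orientation: [[0.998, 0.006, 0.057], [-0.057, 0.002, 0.998], [0.006, -1.0, 0.003]]
force: [0.7, 0.2, -3.5]
width: 0.202
```

>>> drive_tool:
  linear:
    - [0, 0, 0.015]
    - [0, 0, 0.02]
    - [0, 0, 0.02]
    - [0, 0, 0.02]
    - [0, 0, 0.01]
    - [0, 0, 0]
  roll: [0, 0, 0, 0, 0, 0]
  fingers: [1, 1, 1, 1, 1, 1]

```text
time: 13.28
ee_pos: [0.5696, 0.2994, 0.2359]
orientation: [[0.998, 0.006, 0.057], [-0.057, 0.002, 0.998], [0.006, -1.0, 0.002]]
force: [0.6, 1.2, -2.7]
width: 0.203
```

Run:
```python
from h import *
s=robot.state();print(s["ee_pos"],s["orientation"][:,0],s["width"],s["force"],s["wrist_torque"])
o=snap("k",("side","scene"))
crop(o["side"],"k_s.png",205,35,365,185,4)
```

```text
[0.56964549 0.29938833 0.23594162] [ 0.99836307 -0.05688161  0.00597157] 0.20282603455032389 [ 0.55428662  1.16888234 -2.66239341] [-1.31824656e-02 -1.70382449e-01 -7.90984998e-05]
```

View pics/k_s.png

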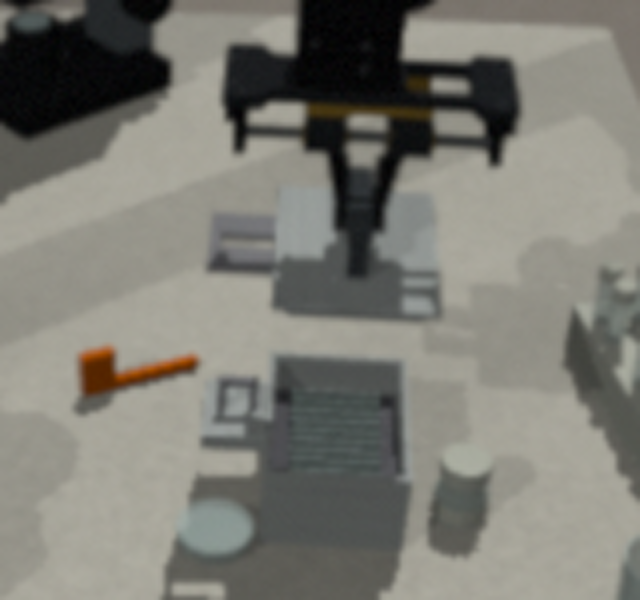

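View pics/k_scene.png

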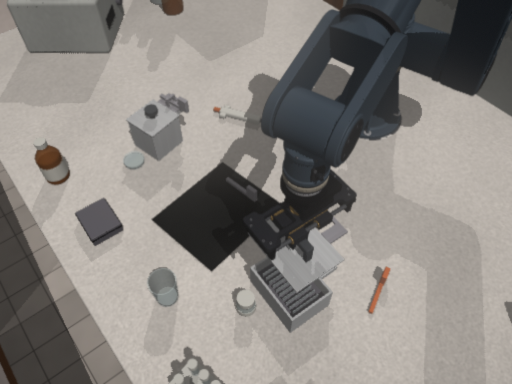

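The lid is off and level. Slides show in the case at side crop (335,430), and the pin is still on the mat at scene (242,188). Before lowering, I check where the glass beaker and jar stand.

Run:
```python
from h import *
o=load("k");S=o["scene"];D=o["side"]
print("cup base",plane(S,(168,297),0),"jar",plane(S,(246,306),0),"book",plane(S,(107,235),0))
d=load("a")["side"]
print("cup side base",plane(d,(366,195),0),tri(load("a")["scene"],(161,273),d,(372,174)))
```

```text
cup base [0.78834357 0.13716077 0.        ] jar [0.66211636 0.26460968 0.        ] book [ 0.8204656  -0.09910422  0.        ]
cup side base [0.79020243 0.12763135 0.        ] (array([0.783408  , 0.12291139, 0.09023603]), np.float64(0.005173898381242219))
```

>>> drive_tool:
  linear:
    - [0, -0.015, 0]
    - [0.007, -0.03, 0]
    - [0.007, -0.035, 0]
    - [0.007, -0.035, 0]
    - [0.007, -0.035, 0]
    - [0.007, -0.035, 0]
    - [0.007, -0.035, 0]
    - [0.007, -0.03, 0]
  roll: [1, 2, 2, 2, 2, 2, 1.5, 0.4]
  fingers: [1, 1, 1, 1, 1, 1, 1, 1]

```text
time: 14.05
ee_pos: [0.6158, 0.0465, 0.2306]
orientation: [[0.986, -0.004, -0.168], [0.168, -0.0, 0.986], [-0.004, -1.0, 0.001]]
force: [0.3, -0.6, -3.3]
width: 0.205
```

>>> drive_tool:
  linear:
    - [0.006, -0.02, 0]
    - [0, -0.006, -0.02]
    - [0, 0, -0.03]
    - [0, 0, -0.03]
    - [0, 0, -0.02]
    - [0, 0, 0]
    - [0, 0, 0]
  roll: [0, 0, 0, 0, 0, 0, 0]
  fingers: [1, 1, 1, 1, 1, 1, 1]

```text
time: 14.63
ee_pos: [0.6211, 0.023, 0.1303]
orientation: [[0.986, -0.006, -0.167], [0.167, 0.001, 0.986], [-0.006, -1.0, 0.002]]
force: [-0.1, 0.4, -3.5]
width: 0.203
```

Run:
```python
from h import *
s=robot.state();print(s["ee_pos"],s["orientation"][:,0],s["width"],s["force"])
o=snap("l",("side","scene"))
crop(o["side"],"l_s.png",205,105,385,275,4)
crop(o["scene"],"l_c.png",115,125,325,305,3.5)
```

```text
[0.62105682 0.02299955 0.13026421] [ 0.98588635  0.16731579 -0.00579138] 0.20265165797616796 [-0.05496942  0.35894324 -3.50513129]
```

View pics/l_s.png

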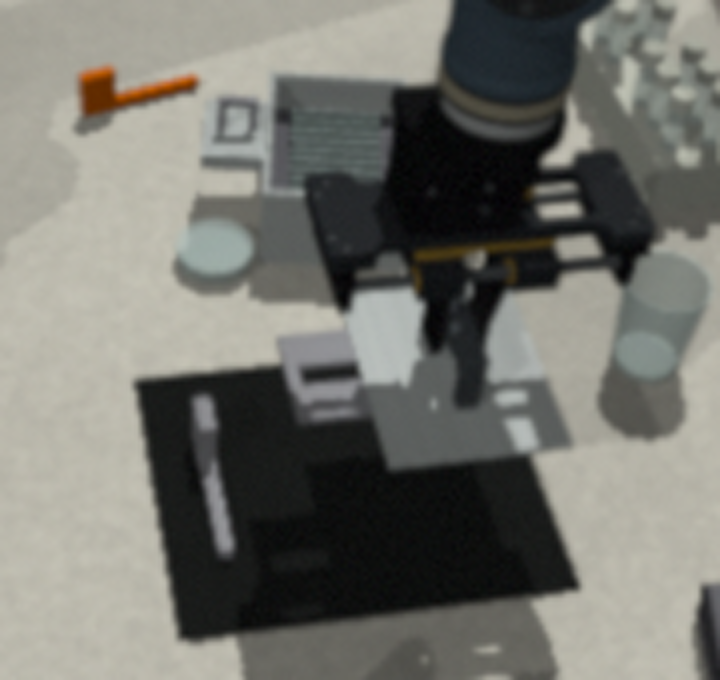

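View pics/l_c.png

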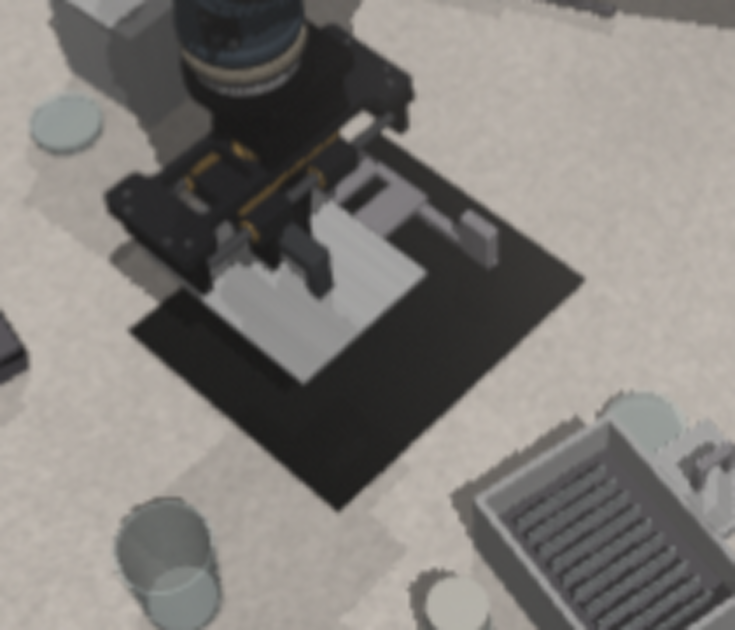

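The lid hangs level over the mat, clear of the pin and about 4 cm from the beaker at (0.785, 0.13). I'm lowering it, slowly at the end.

>>> drive_tool:
  linear:
    - [0.001, 0, -0.02]
    - [0, 0, -0.025]
    - [0, 0, -0.02]
    - [0, 0, -0.012]
    - [0, 0, -0.006]
    - [0, 0, 0]
    - [0, 0, 0]
  roll: [0, 0, 0, 0, 0, 0, 0]
  fingers: [1, 1, 1, 1, 1, 1, 1]

```text
time: 15.32
ee_pos: [0.6251, 0.0227, 0.0509]
orientation: [[0.986, 0.002, -0.168], [0.168, -0.0, 0.986], [0.002, -1.0, -0.001]]
force: [0.2, -0.1, -3.7]
width: 0.2
```

>>> drive_tool:
  linear:
    - [0, 0, -0.003]
    - [0, 0, -0.002]
    - [0, 0, 0]
  roll: [0, 0, 0]
  fingers: [1, 1, 1]

```text
time: 15.57
ee_pos: [0.6243, 0.0227, 0.0454]
orientation: [[0.986, 0.001, -0.167], [0.167, -0.0, 0.986], [0.001, -1.0, -0.0]]
force: [1.0, 0.2, -4.2]
width: 0.197
```

>>> drive_tool:
  linear:
    - [0, 0, -0.003]
    - [0, 0, -0.003]
    - [0, 0, -0.0015]
    - [0, 0, 0]
  roll: [0, 0, 0, 0]
  fingers: [1, 1, 1, 1]

```text
time: 15.9
ee_pos: [0.6235, 0.0228, 0.0367]
orientation: [[0.986, -0.001, -0.168], [0.168, 0.0, 0.986], [-0.001, -1.0, 0.0]]
force: [-0.0, 0.1, -4.7]
width: 0.201
```

>>> drive_tool:
  linear:
    - [0, 0, -0.001]
    - [0, 0, -0.0005]
    - [0, 0, 0]
  roll: [0, 0, 0]
  fingers: [1, 1, 1]

```text
time: 16.15
ee_pos: [0.624, 0.0228, 0.0361]
orientation: [[0.986, 0.0, -0.168], [0.168, -0.0, 0.986], [0.0, -1.0, -0.0]]
force: [-0.8, 0.1, -0.9]
width: 0.203
```

>>> drive_tool:
  linear:
    - [0, 0, -0.0005]
    - [0, 0, 0]
  roll: [0, 0]
  fingers: [1, 1]

```text
time: 16.32
ee_pos: [0.624, 0.0228, 0.0361]
orientation: [[0.986, 0.0, -0.168], [0.168, -0.0, 0.986], [0.0, -1.0, -0.0]]
force: [-3.2, -0.8, 3.8]
width: 0.204
```

>>> drive_tool:
  linear:
    - [0, 0, 0]
    - [0, 0, 0]
    - [0, 0, 0]
    - [0, 0, 0]
    - [0, 0, 0]
    - [0, 0, 0]
  roll: [0, 0, 0, 0, 0, 0]
  fingers: [0.75, 0.7, 0.6, 0.5, 0.4, 0.4]

```text
time: 16.82
ee_pos: [0.6241, 0.0228, 0.0352]
orientation: [[0.986, 0.0, -0.167], [0.167, -0.0, 0.986], [0.0, -1.0, -0.0]]
force: [-0.3, -0.8, -0.0]
width: 0.517
```

>>> drive_tool:
  linear:
    - [0, 0, 0.01]
    - [0, 0, 0.02]
    - [0, 0, 0.035]
    - [0, 0, 0.04]
    - [0, 0, 0.04]
    - [-0.02, 0.03, 0.03]
    - [-0.02, 0.035, 0.01]
    - [-0.02, 0.035, 0]
  roll: [0, 0, 0, 0, 0, 0, 0, 0]
  fingers: [0.4, 0.4, 0.3, 0.3, 0.2, 0, 0, 0]

```text
time: 17.48
ee_pos: [0.5684, 0.1197, 0.2218]
orientation: [[0.986, 0.009, -0.165], [0.165, 0.0, 0.986], [0.009, -1.0, -0.001]]
force: [0.4, 0.4, -0.5]
width: 0.921
```

>>> drive_tool:
  linear:
    - [-0.01, 0.035, 0.02]
    - [0, 0.035, 0.02]
    - [0, 0.035, 0]
    - [0, 0.03, 0]
    - [0, 0, 0]
    - [0, 0, 0]
  roll: [0, 0, 0, 0, 0, 0]
  fingers: [0, 0, 0, 0, 0, 0]

```text
time: 17.98
ee_pos: [0.5556, 0.256, 0.2576]
orientation: [[0.985, 0.001, -0.171], [0.171, -0.0, 0.985], [0.001, -1.0, -0.0]]
force: [0.0, -1.1, 0.1]
width: 1.0
```

Run:
```python
from h import *
s=robot.state();print(s["time"],s["ee_pos"],s["width"],s["force"])
o=snap("m",("side","scene"))
crop(o["side"],"m_s.png",205,105,385,275,4)
```

```text
17.9833 [0.55558406 0.25595506 0.25757994] 0.9999100793589121 [ 0.03414699 -1.13532955  0.06072164]
```

View pics/m_s.png

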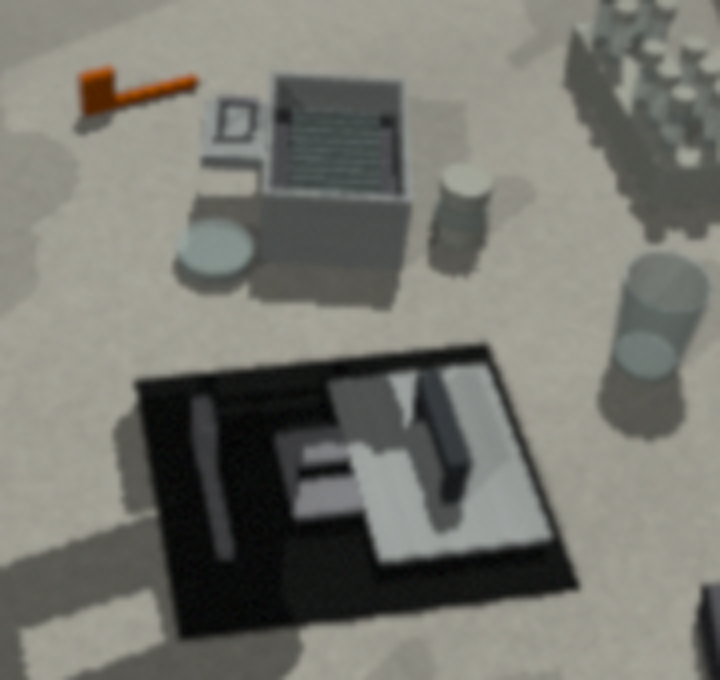

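View pics/m_scene.png

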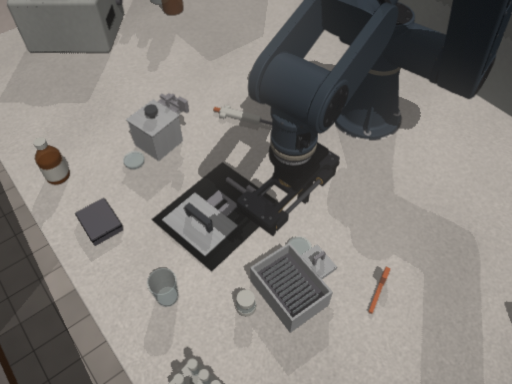

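View pics/m_side.png

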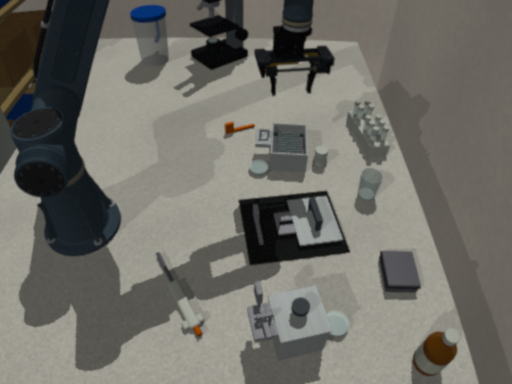

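The lid lies flat on the mat with its corners inside the edges, and the pin stands beside it at side (257,225). The square case still has its pin at side (259,300). The gripper is clear and level at z = 0.26, so I'm handing in.

```bash
python3 -c "
from rig import ticket
print(ticket.job_done())"
```

```text
the job is handed in; nothing more can be done
None
```

The slide case is open. I pulled the pin straight out of its staple and laid it upright on the near (-x) side of the mat. Then I lifted the lid off and set it flat on the mat beside the pin, with no drop. The job was handed in at about 18 s of the 72 s allowed.

- **Final pictures:** the side and scene views show the pin and the lid wholly inside the mat's edges with a gap between them. The slides are exposed in the case. The square case still has its pin, and nothing else appears to have moved. The gripper is open and touching nothing.
- **Forces:** none of the force readings passed about 9 N. The pin touched down at 8.4 N and the lid at 3.8 N.
- **Disagreements:** the cameras differed by about 4–9 mm in y when locating the case and mat. I took values in between, and both grasps closed at the expected widths of 12 mm and 18 mm. The mat measured about 2–4% smaller than its given size.

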